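# Re-set and lock a hold-down screw

### The arm

A 6-joint arm with a two-finger parallel gripper is mounted at the origin on a cart in front of the work surface, level with it; the furniture and walls round the work are solid. World frame = base frame: x ahead of the robot, y to its left, z up, the work surface at z = 0. Lengths are in m, angles in rad, forces in N, time in s.
With the tool pointing down it reaches from about 0.325 to 0.9 m from the base axis. Payload 3.5 kg.
Tool frame: the origin (TCP) lies on the centre line of the jaws, within the pads' length; the fingertips stand 8 mm ahead of it and the grasp point (between the pads) lies 11 mm behind it; z points along the fingers, y is the line along which they close (so a half turn about z gives the same grasp; the last joint's range is limited). The gripper opens to 85 mm and grips with 20 to 120 N. Pads are 22 mm wide; open, the fingers measure 114 mm over their backs; the gripper's body (76 mm by 85 mm) begins 54 mm behind the grasp point. The pads swing forward as they close: fully open they stand 13 mm farther back than shut.
Start: joints at [-1.324, 0.276, -0.026, 1.268, 0, 1.467], TCP at [0.214, -0.587, 0.2] pointing down, gripper open.
Joint ranges: [-3.12, 3.12], [-0.85, 1.88], [-1.08, 1.24], [-1.95, 2.15], [-1.57, 1.53], [-3.14, 3.14]. Speed limits (rad/s): [2.57, 2.57, 3.14, 3.14, 3.14, 3.14].

### API

Orientations are given as a unit quaternion [x, y, z, w].
In Python, from cell import robot, effector, eyes, workorder, telemetry gives the robot as it stands. The module is installed in compiled form; this text tells all that it offers. Calls block until the motion is done:
- robot.move_pose(position, orientation): joint-space move of the TCP to a pose.
- robot.movel(position, orientation=None, rate=0.15, force_limit=None): straight line of the TCP; orientation=None keeps the orientation; rate is the mean speed in m/s. With force_limit (N) it stops when the force on the tool has changed by that much, and returns True; else False.
- robot.set_joints(angles): joint-space move.
- effector.move_gripper(opening): finger opening in m; the grip force is fixed at half the most; returns when the fingers have stopped.
- robot.dwell(seconds).
- robot.solve_ik(position, orientation): joint angles nearest the present ones, or None.
- eyes.get_image(name): name is "scene" or "top"; returns the picture (420x560x3 uint8, red, green, blue); there is no depth.
- eyes.calibration(name): a dict with "mtx" (3x3 intrinsics, pixels), "world_to_cam" (4x4, takes a point from world to camera coordinates). Camera axes: x right, y down, z forward; pixel columns grow to the right and rows downward; lengths in m; the calibration is good to about 2 mm. A picture is of the moment at which its call begins. calibration takes no time and is no camera call.
A pose or a line that the arm cannot do raises robot.PlanningError and nothing moves.
- workorder.sign_off(): hands the job in; it is judged then, once.
Readings, each from a call of its own:
- telemetry.get_time(): time.
- telemetry.get_qpos(): joint angles.
- telemetry.get_dq(): joint speeds.
- telemetry.get_tau(): joint torques, N m.
- telemetry.get_ee_pos(): TCP position.
- telemetry.get_tcp_rot(): TCP orientation.
- telemetry.get_contact_force(): force on the tool from outside, world axes, zero at the start.
- telemetry.get_wrist_torque(): the same for the moment, N m.
- telemetry.get_width(): finger opening in m.
- telemetry.get_finger_force(): force on a finger pad.
Only numpy, scipy, OpenCV 4.12 (cv2) and the standard library are available. Lean on these libraries where they do the work, as an engineer would, in place of code of your own. Each camera call takes 0.05 s, during which the arm holds its last target. There are 200 camera calls.

### The job

The sprung hold-down over the battery cell in the small cast stand has worked up off its cell. Swing the lock nut's lever counterclockwise (seen from above) by a good quarter of a radian or more so that the nut lets go, and only then turn the bar-headed screw clockwise until its sprung foot meets the cell and presses on it with about 35 N (roughly a sixteenth of a turn past first touch), never crushing it. Then, keeping that setting, swing the lever back clockwise until the nut is firmly tight, with a pull of about 10 N on the lever's post, clearly tighter than it was found but not strained. Do not turn the screw while the nut is tight, and leave the things standing round the stand where they are.

Things in the scene. Friction and masses are not known exactly. Their poses are not given: they have to be found in the camera images.
- lock_nut (a joint): turn of the lock nut, rad; 0 as found (just slack to lightly tight), grows counterclockwise from above (loosening), -0.7 to 1.4; let go above 0.25. It drags with 0.36 N m (5.5 N at the lever post). Jamming adds 2 N m per rad (30 N per rad at the post) from a point that differs each time (-0.1 to 0.08): stop by feel near 10 N in all; 16 N strains it. Holds when released, easing back a little.
- lever_post (a point): centre of the free part of the upright round post at the end of the lock nut's lever: steel, 12 mm diameter, free from 12 mm below to 13 mm above this point, 65 mm from the screw axis, 152 mm above the table. The lever, a level round bar, lies below it. Pinch the post from above and follow the arc about the nut's axis.
- nut_axis (a point): point on the vertical axis common to the lock nut and the screw, half-way up the hexagonal nut (30 mm across flats), 135 mm above the table
- adjuster (a joint): turn of the screw, rad; 0 as found, grows clockwise from above (foot goes down 3 mm per rad; the bar stays at its height); range -1.6 to 5. Do not turn it while the nut is tight. Free, it drags with 0.16 N m; once the foot has met the cell, each further rad adds about 92 N on the cell and 0.28 N m of torque (0.003 N m per N). The touch comes anywhere from 0.3 to 1.5 rad. Stays put when released.
- bar (a point): centre of the bar head of the screw: upright flat bar 44 mm long, 10 mm thick, 24 mm high (12 mm above and below this point), on the screw axis, 180 mm above the table; its own x axis runs along the bar, z up. Pinch it across its 10 mm thickness from above. A round hub 22 mm in diameter lies just below it.
- foot: the sprung steel foot under the screw, a disc 17 mm in diameter; origin on the screw axis, 87.5 mm below the disc's underside (so it reads z = 0 as found). It goes down with the screw until it rests on the cell, and its spring (about 30 N per mm) then presses on the cell: 35 N is wanted, 20 to 50 N is good, more than 70 N crushes.
- stand: grey cast stand, fixed to the table: base plate 165 x 100 x 10 mm, column at the back (its +x side), arm 125 mm above the table carrying the nut and screw; origin on the screw axis at the underside. Below the screw a battery cell (18 mm diameter, 65 mm tall) stands in a black seat whose height is unknown within some 3.5 mm.
- lug_jar: small jar 47 mm wide, 52 mm tall, beside the stand; leave it alone; origin at its underside
- solder_spool: spool of wire 53 mm wide, 40 mm tall, beside the stand; leave it alone; origin at its underside
- spare_cell: a spare battery cell, 18 mm wide, 66 mm tall, standing beside the stand's column; leave it alone; origin at its underside
- tape_kapton: roll of tape 64 mm wide, 12 mm tall, lying in front of the stand; leave it alone; origin at its underside
- collar: the springy jam face hidden inside the boss of the stand, against which the lock nut is tightened; origin on the screw axis at table height. The force on it is the tightness of the nut: each newton on it is 0.015 N m of nut torque (0.23 N at the lever post) on top of the drag; 12 to 30 N is right (8.3 to 12.5 N in all at the post), over 45 N is strained.

How it is judged:
By the outcome, as a careful person would: the job done as asked, in the order asked, and still so for the second after the job is handed in, with the robot touching nothing.
It also fails if it takes over 70 s, if anything falls off the work surface, if the arm or the gripper's body presses on something with over 40 N, if the wrist force passes 120 N, or if a joint passes its speed limit or range.

## Working session

There is one attempt and no reset: what is moved stays moved. The work goes in short steps, each a Python script; the robot and the scene stay as the last script left them, time stands still between calls to the robot, and variables do not carry over. Pictures are saved under pics/ and viewed, at most 10 in all, crops included, and the job is handed in when it is done.

```bash
mkdir -p pics; python3 - <<'E'
from cell import robot,effector,eyes,telemetry
import cv2
for n in("scene","top"):
    im=eyes.get_image(n);cv2.imwrite(f"pics/{n}0.png",im[:,:,::-1])
    c=eyes.calibration(n);print(c["mtx"].tolist(),c["world_to_cam"].round(4).tolist())
print(telemetry.get_time(),telemetry.get_tcp_rot())
E
```

```text
[[508.019661686578, 0.0, 273.04336281913425], [0.0, 508.019661686578, 212.22403210947897], [0.0, 0.0, 1.0]] [[-0.9306, 0.3653, 0.0234, 0.5085], [0.1278, 0.3842, -0.9144, 0.0593], [-0.3431, -0.8479, -0.4042, 1.3992], [0.0, 0.0, 0.0, 1.0]]
[[397.18387278459227, 0.0, 281.7741663542922], [0.0, 397.18387278459227, 201.60112417316168], [0.0, 0.0, 1.0]] [[-0.0078, -0.9999, 0.0122, -0.0041], [-0.9836, 0.0055, -0.1801, 0.5702], [0.1801, -0.0134, -0.9836, 0.895], [0.0, 0.0, 0.0, 1.0]]
0.1 [ 9.84740441e-01  1.74026548e-01 -7.02110904e-05 -1.00949865e-03]
```

View pics/scene0.png

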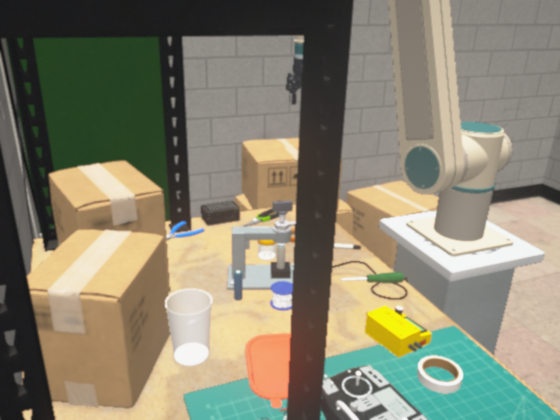

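View pics/top0.png

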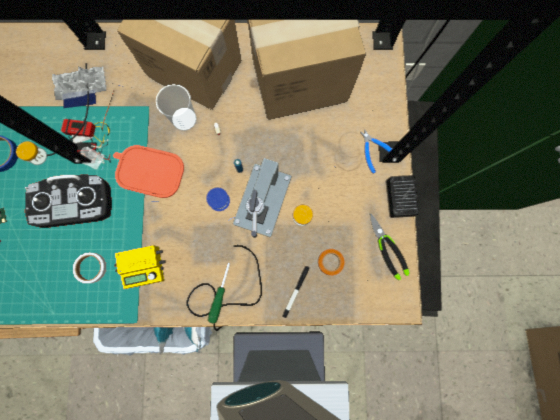

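```bash
python3 - <<'E'
import cv2,numpy as np
t=cv2.imread("pics/top0.png")[150:250,190:323];s=cv2.imread("pics/scene0.png")[190:315,215:315]
cv2.imwrite("pics/t1.png",cv2.resize(t,(798,600),interpolation=cv2.INTER_CUBIC))
cv2.imwrite("pics/s1.png",cv2.resize(s,(480,600),interpolation=cv2.INTER_CUBIC))
E
```

```text
(no output)
```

View pics/t1.png

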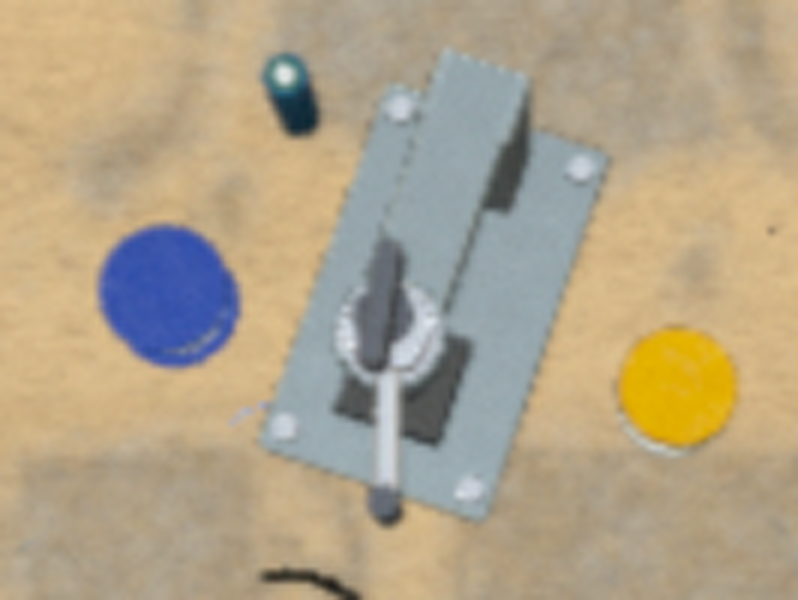

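View pics/s1.png

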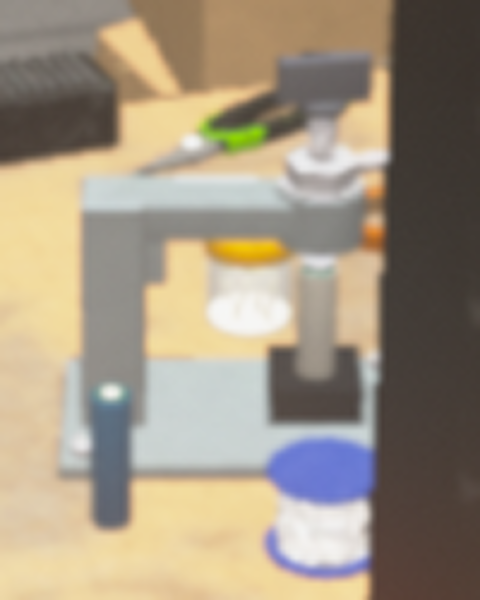

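The crops show the bar at top-view px ≈(253,200) and the post at ≈(254,233), with the lever pointing towards the robot. In the scene view the bar is at ≈(282,207). I'll compute the poses and overlay the model as a check.

```bash
cat >h.py <<'E'
import numpy as np,cv2
from cell import robot,effector,eyes,workorder,telemetry
from scipy.spatial.transform import Rotation as R
def back(n,u,v,z):
    c=eyes.calibration(n);T=c["world_to_cam"];d=T[:3,:3].T@np.linalg.inv(c["mtx"])@[u,v,1];o=-T[:3,:3].T@T[:3,3]
    return o+d*(z-o[2])/d[2]
def proj(n,P):
    c=eyes.calibration(n);T=c["world_to_cam"];p=(np.atleast_2d(P)@T[:3,:3].T+T[:3,3])@c["mtx"].T
    return p[:,:2]/p[:,2:]
def quat(a): # tool down, closing line (y) at world angle a
    y=np.array([np.cos(a),np.sin(a),0]);z=np.array([0,0,-1.]);return R.from_matrix(np.c_[np.cross(y,z),y,z]).as_quat()
E
python3 - <<'E'
from h import *
f=lambda u,v:((u+.5)/6-.5+190,(v+.5)/6-.5+150)
a=back("top",*f(390,236),.192);b=back("top",*f(373,368),.192)
print(a,b,(a+b)/2,np.linalg.norm(a-b))
n=back("top",*f(390,333),.145);print("nut",n)
p=back("top",*f(384,500),.165);print("post",p)
print("scene bar",back("scene",282,206.6,.18))
A=(a+b)/2;print(np.linalg.norm(p-A),np.linalg.norm((p-n)[:2]))
ax=(A[:2]+n[:2])/2
im=cv2.resize(cv2.imread("pics/top0.png")[150:250,190:323],(798,600),interpolation=cv2.INTER_CUBIC)
s2=cv2.resize(cv2.imread("pics/scene0.png")[190:315,215:315],(480,600),interpolation=cv2.INTER_CUBIC)
def draw(P,c):
    for img,nm,o,s in((im,"top",(190,150),6),(s2,"scene",(215,190),4.8)):
        q=((proj(nm,P)-o+.5)*s-.5).astype(int);cv2.polylines(img,[q.reshape(-1,1,2)],True,c,1)
th=np.arctan2(*(a-b)[1::-1]);d=np.array([np.cos(th),np.sin(th)]);e=np.array([-d[1],d[0]])
for z in(.168,.192):draw([[*(ax+i*.022*d+j*.005*e),z] for i,j in((1,1),(1,-1),(-1,-1),(-1,1))],(0,0,255))
l=p[:2]-ax;ph=np.arctan2(l[1],l[0]);pp=ax+.065*np.array([np.cos(ph),np.sin(ph)])
t=np.linspace(0,6.28,30)
for z in(.14,.165):draw([[pp[0]+.006*np.cos(k),pp[1]+.006*np.sin(k),z] for k in t],(0,255,0))
for z in(.125,):draw([[ax[0]+.0165*np.cos(k),ax[1]+.0165*np.sin(k),z] for k in t],(255,0,255))
print(ax,th,ph,pp)
o=np.zeros((600,800,3),np.uint8);o[:,:400]=im[:,200:600];o[:,400:]=s2[:,80:];cv2.imwrite("pics/ov.png",o)
E
```

```text
[0.57100892 0.04908923 0.192     ] [0.52571775 0.05458727 0.192     ] [0.54836334 0.05183825 0.192     ] 0.045623659348653145
nut [0.54581014 0.0515665  0.145     ]
post [0.4840648  0.05224541 0.165     ]
scene bar [0.55333192 0.05855897 0.18      ]
0.06973856460822263 0.06174907645667584
[0.54708674 0.05170237] -0.1208020750724672 3.1329762641163947 [0.48208915 0.05226243]
```

View pics/ov.png

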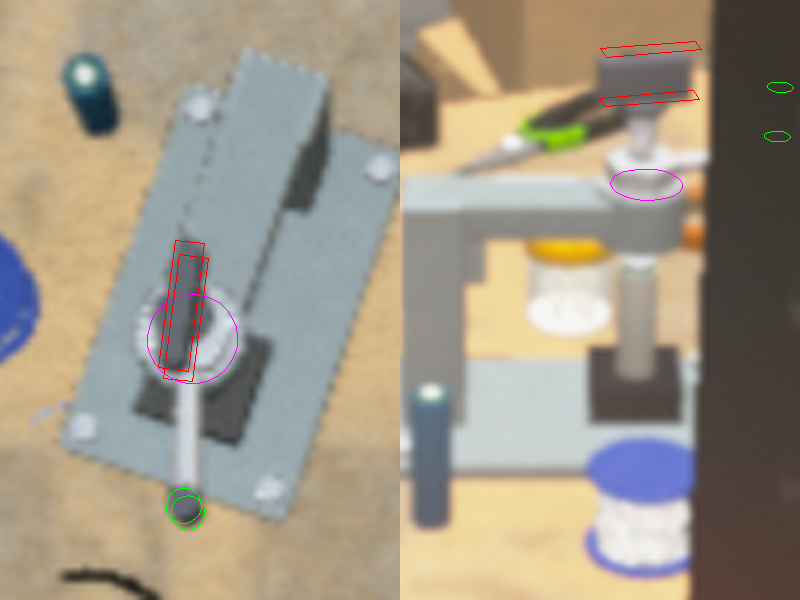

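```bash
cat >>h.py <<'E'
AX=np.array([.549,.052])
E
python3 - <<'E'
from h import *
p=AX+[-.065,.0005]
for a in(np.pi/2,-np.pi/2):
    for da in(-.3,0,.5): 
        q=robot.solve_ik([*(AX+.065*np.array([np.cos(np.pi+da),np.sin(np.pi+da)])),.145],quat(a+da));print("lev",a,da,None if q is None else np.round(q,2))
for a in(np.pi/2,-np.pi/2):
    for da in(-.12,-1,-2):
        q=robot.solve_ik([*AX,.178],quat(a+da));print("bar",a,da,None if q is None else np.round(q,2))
q=quat(np.pi/2)
if robot.solve_ik([*p,.25],q)[5]<-2.6 : q=quat(-np.pi/2)
robot.move_pose([*p,.25],q);effector.move_gripper(.05)
print(telemetry.get_time(),telemetry.get_ee_pos(),telemetry.get_contact_force(),telemetry.get_wrist_torque(),telemetry.get_qpos())
im=eyes.get_image("top")[140:240,190:323];cv2.imwrite("pics/t2.png",cv2.resize(im,(798,600))[:,:,::-1])
E
```

```text
lev 1.5707963267948966 -0.3 [ 0.01  0.08 -0.39  1.11  0.    0.31]
lev 1.5707963267948966 0 [-0.03  0.07 -0.4   1.11  0.   -0.03]
lev 1.5707963267948966 0.5 [-0.09  0.08 -0.39  1.11  0.   -0.59]
lev -1.5707963267948966 -0.3 [ 0.01  0.08 -0.39  1.11  0.   -2.83]
lev -1.5707963267948966 0 [-0.03  0.07 -0.4   1.11  0.    3.12]
lev -1.5707963267948966 0.5 [-0.09  0.08 -0.39  1.11  0.    2.55]
bar 1.5707963267948966 -0.12 [-0.02  0.16 -0.22  1.19  0.    0.1 ]
bar 1.5707963267948966 -1 [-0.02  0.16 -0.22  1.19  0.    0.98]
bar 1.5707963267948966 -2 [-0.02  0.16 -0.22  1.19  0.    1.98]
bar -1.5707963267948966 -0.12 [-0.02  0.16 -0.22  1.19  0.   -3.04]
bar -1.5707963267948966 -1 [-0.02  0.16 -0.22  1.19  0.   -2.16]
bar -1.5707963267948966 -2 [-0.02  0.16 -0.22  1.19  0.   -1.16]
3.0083 [0.48401012 0.0523583  0.24995971] [-0.28847199  0.09189449 -1.00218508] [-0.02464935  0.01237506  0.00490145] [-2.50899609e-02  6.16551690e-03 -2.35998235e-01  1.32872509e+00
 -4.85853875e-05 -2.47801828e-02]
```

View pics/t2.png

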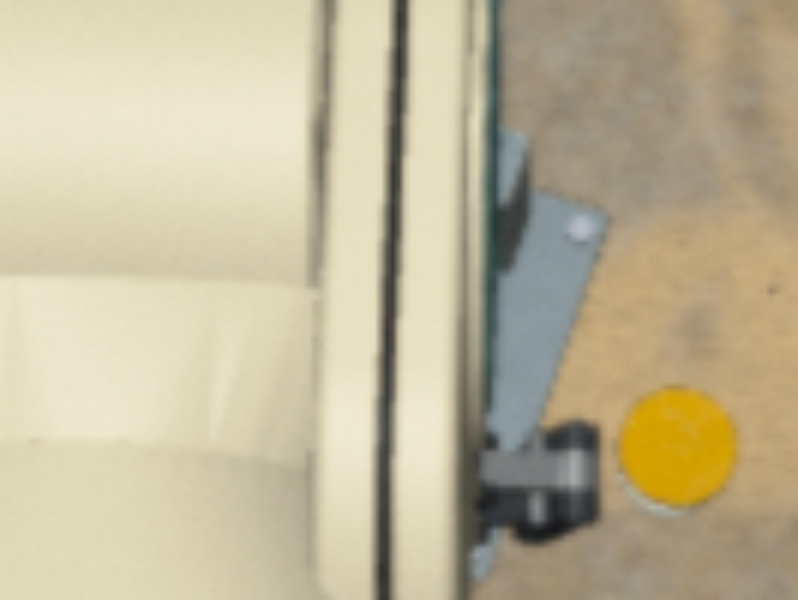

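The arm hides the work from above, so I'll go on by feel: lower, close on the post and check the forces.

```bash
python3 - <<'E'
from h import *
p=AX+[-.065,.0005]
print(robot.movel([*p,.144],rate=.08,force_limit=8));F0=telemetry.get_contact_force();M0=telemetry.get_wrist_torque()
effector.move_gripper(.0);robot.dwell(.2)
print(F0,M0);print(telemetry.get_time(),telemetry.get_ee_pos(),telemetry.get_width(),telemetry.get_finger_force(),telemetry.get_contact_force(),telemetry.get_wrist_torque())
E
```

```text
False
[ 0.3299617   0.21434489 -1.14305853] [0.06248692 0.02197648 0.0153782 ]
5.2667 [0.48397617 0.05250388 0.14398233] -0.00022134381300994416 0.0 [-0.14137295 -0.01364225 -0.61280064] [ 0.04185445 -0.00700942 -0.04054664]
```

```bash
python3 - <<'E'
from h import *
a=eyes.get_image("top")[140:240,190:290];b=eyes.get_image("scene")[170:295,215:315]
print(proj("scene",[.484,.0525,.152]),proj("top",[.484,.0525,.152]),telemetry.get_tcp_rot())
cv2.imwrite("pics/c3.png",np.hstack([cv2.resize(a,(400,500)),cv2.resize(b,(400,500))])[:,:,::-1])
E
```

```text
[[309.46445346 213.29689275]] [[253.81935115 233.58505951]] [-2.36410759e-05  1.00000000e+00  9.74215199e-06  6.80191567e-06]
```

View pics/c3.png

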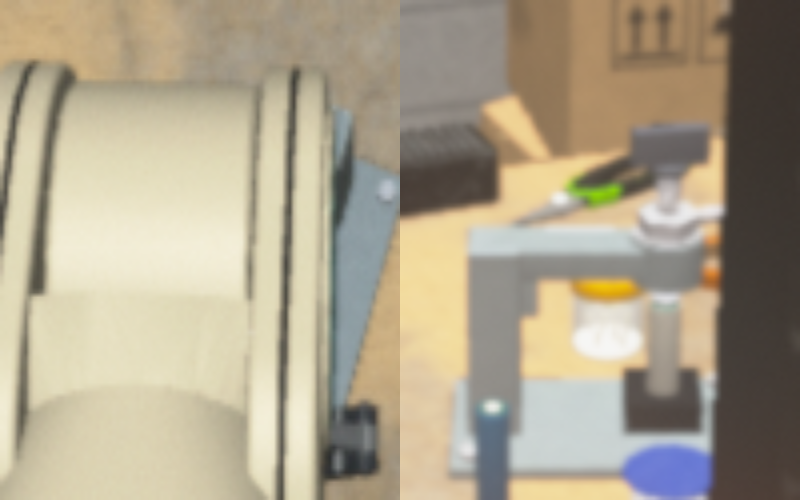

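```bash
python3 - <<'E'
from h import *
p=telemetry.get_ee_pos()
effector.move_gripper(.05);print(telemetry.get_width(),telemetry.get_contact_force())
robot.movel([p[0],p[1],.25],rate=.2)
q=telemetry.get_qpos();q[0]-=.45;robot.set_joints(q)
print(telemetry.get_time(),telemetry.get_ee_pos(),proj("top",telemetry.get_ee_pos()+[0,0,-.008]))
a=eyes.get_image("top")
cv2.imwrite("pics/t4f.png",a[:,:,::-1])
cv2.imwrite("pics/t4.png",cv2.resize(a[150:300,190:390],(800,600),interpolation=cv2.INTER_CUBIC)[:,:,::-1])
E
```

```text
0.04973902726164043 [-0.01864305 -0.47560174  0.6771249 ]
7.4583 [ 0.45769408 -0.16210608  0.24819034] [[365.8267823  242.10603744]]
```

View pics/t4.png

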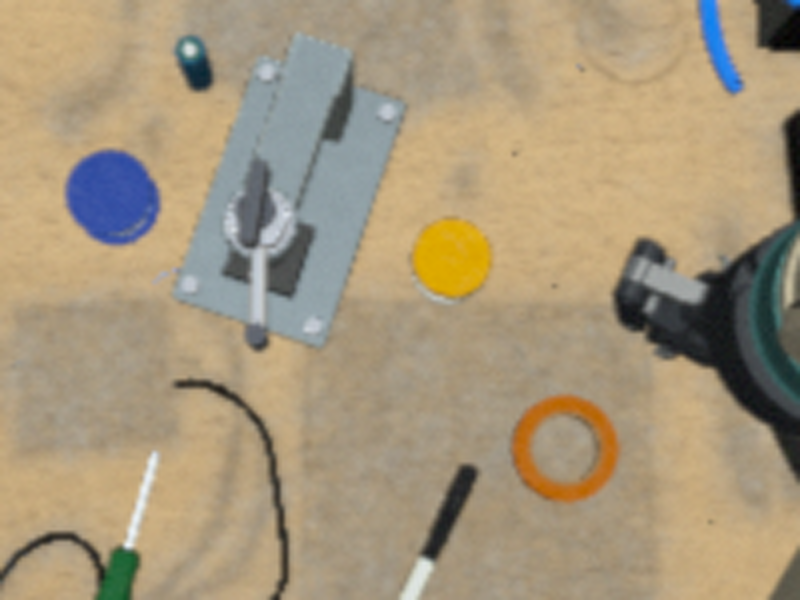

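```bash
python3 - <<'E'
from h import *
print(telemetry.get_width(),telemetry.get_qpos().round(3))
p=telemetry.get_ee_pos();r=R.from_quat(telemetry.get_tcp_rot())
s=eyes.get_image("scene");a=cv2.imread("pics/t4f.png")
o1=(320,170);S=6
im=cv2.resize(a[170:270,320:410],(540,600),interpolation=cv2.INTER_CUBIC)
def line(L,c):
    q=((proj("top",p+r.apply(L))-o1+.5)*S-.5).astype(int);cv2.polylines(im,[q.reshape(-1,1,2)],True,c,1)
for sg in(1,-1):
    for z in(.008,-.03):line([[x,sg*y,z] for x,y in((-.011,.025),(.011,.025),(.011,.035),(-.011,.035))],((0,0,255),(255,0,0))[sg<0])
line([[x,y,-.065] for x,y in((.038,.0425),(-.038,.0425),(-.038,-.0425),(.038,-.0425))],(0,255,0))
line([[x,y,-.065] for x,y in((.0425,.038),(-.0425,.038),(-.0425,-.038),(.0425,-.038))],(0,255,255))
cv2.imwrite("pics/g.png",im)
print(proj("scene",p))
E
```

```text
0.049952620314063806 [-4.730e-01  7.000e-03 -2.390e-01  1.328e+00  1.000e-03 -2.500e-02]
[[284.55702651 144.11011558]]
```

View pics/g.png

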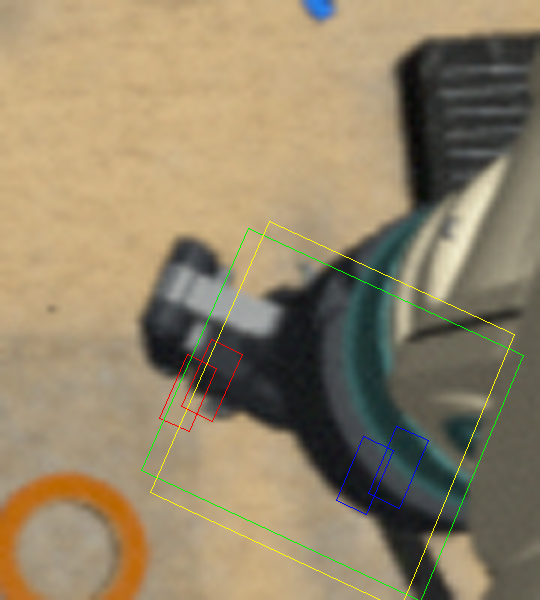

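The pose readings and the overlay agree sideways, so I suspect the height. I'll check the tool length by touching bare table with the fingers shut.

```bash
python3 - <<'E'
from h import *
q=quat(np.pi/2)
effector.move_gripper(0.)
robot.move_pose([.53,-.15,.10],q)
print(robot.movel([.53,-.15,.005],rate=.06,force_limit=5),telemetry.get_ee_pos(),telemetry.get_contact_force())
robot.movel([.53,-.15,.1],rate=.2)
print(telemetry.get_time())
E
```

```text
False [ 0.53040144 -0.15015072  0.00542331] [0.01463244 0.33411635 0.10066056]
11.15
```

No contact at tip z ≈ −3 mm, so the real fingertips sit higher than the readings say. I'll probe lower, guarded.

```bash
python3 - <<'E'
from h import *
robot.movel([.53,-.15,.01],rate=.25)
print(robot.movel([.53,-.15,-.07],rate=.04,force_limit=5),telemetry.get_ee_pos(),telemetry.get_contact_force())
p=telemetry.get_ee_pos()
robot.movel([.53,-.15,.1],rate=.25)
print(telemetry.get_time())
E
```

```text
True [ 0.52988713 -0.14993102 -0.03096752] [-0.56275155  0.17079415  6.20941927]
13.4417
```

The tips are about 38.5 mm higher than documented (tip z = TCP z + 0.0305). I'll apply that and grasp again.

```bash
cat >>h.py <<'E'
TIP=.0305  # measured: tip z = TCP z + TIP
def lev(th,r=.065,tip=.136):  # lever swung th rad CCW from nominal pi
    a=np.pi+th;return [*(AX+r*np.array([np.cos(a),np.sin(a)])),tip-TIP],quat(np.pi/2+th)
def st(F0=0,M0=0):
    robot.dwell(.15);F=np.mean([telemetry.get_contact_force() for _ in range(3)],0)-F0;M=telemetry.get_wrist_torque()-M0
    print(round(telemetry.get_time(),2),"p",telemetry.get_ee_pos().round(4),"w",round(telemetry.get_width(),4),"F",F.round(2),"M",np.round(M,3),flush=True);return F,M
E
python3 - <<'E'
from h import *
p,q=lev(0)
effector.move_gripper(.04)
robot.move_pose([p[0],p[1],.19],q)
print(robot.movel(p,rate=.1,force_limit=8));F0,M0=st()
np.save("z.npy",[F0,M0])
if telemetry.get_ee_pos()[2]<p[2]+.004:
    effector.move_gripper(.0);st(F0,M0);print(telemetry.get_finger_force())
E
```

```text
False
15.95 p [0.4848 0.052  0.1064] w 0.0399 F [-0.59 -0.11  0.09] M [ 0.019 -0.074 -0.047]
16.48 p [0.4843 0.0523 0.1061] w 0.0102 F [-1.33  1.75  5.12] M [0.299 0.402 0.076]
58.515796065330505
```

```bash
python3 - <<'E'
from h import *
F0,M0=np.load("z.npy")
effector.move_gripper(.03)
robot.movel(lev(0,tip=.144)[0],rate=.1)
effector.move_gripper(.0);st(F0,M0)
E
```

```text
17.52 p [0.4841 0.0521 0.1137] w 0.0096 F [-0.29  1.84  2.72] M [0.202 0.263 0.078]
```

```bash
python3 - <<'E'
from h import *
F0,M0=np.load("z.npy")
for th in(.1,.2,.3,.4,.45):
    p,q=lev(th,tip=.144);robot.move_pose(p,q);F,M=st(F0,M0)
    a=np.pi+th;print(th,"rad",(F[:2]@[np.cos(a),np.sin(a)]).round(2),"tan",(F[:2]@[-np.sin(a),np.cos(a)]).round(2))
    if np.linalg.norm(F)>25:break
E
```

```text
17.92 p [0.4844 0.0458 0.1137] w 0.0094 F [-0.92  2.97  4.  ] M [0.536 0.352 0.005]
0.1 rad 0.62 tan -3.05
18.32 p [0.4855 0.0391 0.1137] w 0.0093 F [-0.5   2.43  4.81] M [0.48  0.264 0.018]
0.2 rad 0.01 tan -2.48
18.72 p [0.4872 0.0328 0.1137] w 0.0092 F [0.42 2.52 4.53] M [0.441 0.265 0.039]
0.3 rad -1.14 tan -2.29
19.12 p [0.4895 0.0266 0.1137] w 0.0096 F [-0.27  1.85  5.89] M [0.391 0.222 0.013]
0.4 rad -0.47 tan -1.8
19.52 p [0.4906 0.0241 0.1137] w 0.0097 F [-0.71  3.27  5.05] M [0.643 0.313 0.064]
0.45 rad -0.78 tan -3.25
```

```bash
cat >>h.py <<'E'
B0=-.12
def bar(ph,tip=.1705,d=(0,0)): return [AX[0]+d[0],AX[1]+d[1],tip-TIP],quat(np.pi/2+B0-ph)  # ph clockwise
E
python3 - <<'E'
from h import *
effector.move_gripper(.035);p,q=lev(.45,tip=.215);robot.movel(p,rate=.2)
p,q=bar(0,tip=.215);robot.move_pose(p,q)
print(robot.movel(bar(0)[0],rate=.1,force_limit=8));F0,M0=st();np.save("zb.npy",[F0,M0])
if telemetry.get_ee_pos()[2]<bar(0)[0][2]+.004:
    effector.move_gripper(0.);st(F0,M0)
E
```

```text
False
21.78 p [0.5498 0.0519 0.141 ] w 0.0349 F [ 0.15 -0.79 -0.63] M [ 0.02  -0.011 -0.063]
22.27 p [0.5496 0.0525 0.1408] w 0.0083 F [-0.98  4.24  5.77] M [ 0.594  0.149 -0.099]
```

```bash
python3 - <<'E'
from h import *
F0,M0=np.load("zb.npy")
for ph in np.arange(.1,.65,.1):
    p,q=bar(ph,d=(0,.001));robot.move_pose(p,q);robot.dwell(.15)
    D=[np.r_[telemetry.get_contact_force()-F0,telemetry.get_wrist_torque()-M0] for _ in range(4)]
    D=np.mean(D,0);print(round(ph,2),round(telemetry.get_time(),2),D.round(3),round(telemetry.get_width(),4),flush=True)
    if D[5]>.45:break
E
```

```text
0.1 22.68 [-1.462  1.352  6.187  0.04   0.143 -0.111] 0.0085
0.2 23.07 [-0.238  1.588  6.888  0.071  0.194 -0.101] 0.0085
0.3 23.48 [-1.13   1.602  5.486  0.044  0.175 -0.113] 0.0084
0.4 23.88 [-0.551  0.912  5.964 -0.02   0.204 -0.133] 0.0086
0.5 24.27 [-1.098 -0.653  6.469 -0.015  0.185 -0.112] 0.0087
0.6 24.68 [-0.495  0.684  6.353 -0.049  0.249 -0.152] 0.0085
```

```bash
cat >turn.py <<'E'
from h import *
import sys
F0,M0=np.load("zb.npy")
a,b=map(float,sys.argv[1:3])
for ph in np.arange(a,b+.01,.1):
    p,q=bar(ph,d=(0,.001));robot.move_pose(p,q);D=[]
    for _ in range(8):
        robot.dwell(.04);D.append(np.r_[telemetry.get_contact_force()-F0,telemetry.get_wrist_torque()-M0])
    s=np.std(D,0)[5];D=np.mean(D,0);print(round(ph,2),round(telemetry.get_time(),2),D.round(3),s.round(3),round(telemetry.get_width(),4),flush=True)
    if abs(D[5])>.24:break
E
python3 turn.py .7 1.0
```

```text
0.7 25.26 [-0.952  0.413  6.179 -0.054  0.25  -0.101] 0.02 0.0089
0.8 25.84 [-1.266  0.295  6.891 -0.061  0.259 -0.12 ] 0.015 0.0088
0.9 26.43 [-1.414  0.426  6.436 -0.073  0.288 -0.116] 0.024 0.0087
1.0 27.01 [-1.39   0.323  6.556 -0.089  0.314 -0.111] 0.029 0.0083
```

```bash
sed -i 's/>.24/>.185/' turn.py; python3 turn.py 1.1 1.4
```

```text
1.1 27.59 [-1.911 -0.137  6.629 -0.106  0.319 -0.079] 0.028 0.0088
1.2 28.18 [-2.107  0.227  6.788 -0.115  0.34  -0.046] 0.022 0.0088
1.3 28.76 [-2.158 -0.119  6.888 -0.092  0.352 -0.007] 0.019 0.0084
1.4 29.34 [-2.227  0.165  7.063 -0.125  0.368  0.01 ] 0.031 0.0087
```

The torque is flat up to ≈1.0 rad, then rises at ≈0.28 N m/rad, giving touch at ≈0.96 rad. Now at 1.4 rad (≈40 N), I'll back off 0.05 rad, release and regrasp the lever.

```bash
cat >>h.py <<'E'
def meas(n=8):
    D=[]
    for _ in range(n):
        robot.dwell(.04);D.append(np.r_[telemetry.get_contact_force(),telemetry.get_wrist_torque()])
    return np.mean(D,0)
def tight(th):
    p,q=lev(th,tip=.144);robot.move_pose(p,q);D=meas();e=telemetry.get_ee_pos()[:2]-AX
    a=np.arctan2(e[1],e[0])%(2*np.pi)
    print(round(th,3),"act",round(a-np.pi,4),"r",np.hypot(*e).round(4),"t",round(telemetry.get_time(),2),"tan",(D[:2]@[-np.sin(a),np.cos(a)]).round(2),"rad",(D[:2]@[np.cos(a),np.sin(a)]).round(2),D.round(2),round(telemetry.get_width(),4),flush=True)
    return D[:2]@[-np.sin(a),np.cos(a)]
E
python3 - <<'E'
from h import *
p,q=bar(1.35,d=(0,.001));robot.move_pose(p,q);robot.dwell(.1)
effector.move_gripper(.035);robot.movel(bar(0,tip=.215)[0],rate=.15)
p,q=lev(.45,tip=.215);robot.move_pose(p,q)
print(robot.movel(lev(.45,tip=.144)[0],rate=.1,force_limit=8));print(meas().round(2))
effector.move_gripper(0.);print(meas().round(2),telemetry.get_width(),telemetry.get_ee_pos())
for th in(.35,.25,.15,.1):tight(th)
E
```

```text
False
[-0.04 -0.04 -0.42  0.02  0.    0.  ]
[-1.8   1.    4.69  0.24  0.36 -0.  ] 0.009581368802584181 [0.49047454 0.02388849 0.11381052]
0.35 act 0.36 r 0.0649 t 34.7 tan 1.22 rad 2.28 [-1.71 -1.94  5.46 -0.4   0.33  0.09] 0.0098
0.25 act 0.2578 r 0.065 t 35.28 tan 1.15 rad 2.57 [-2.19 -1.76  5.61 -0.35  0.41  0.03] 0.0097
0.15 act 0.157 r 0.0651 t 35.87 tan 0.91 rad 2.73 [-2.55 -1.33  6.   -0.33  0.45  0.07] 0.0095
0.1 act 0.1124 r 0.0651 t 36.45 tan 2.38 rad 2.54 [-2.26 -2.65  5.81 -0.53  0.48  0.08] 0.0097
```

```bash
python3 - <<'E'
from h import *
for th in(.05,0,-.05,-.1,-.15,-.2):
    if tight(th)>8.5:break
E
```

```text
0.05 act 0.0631 r 0.0651 t 37.03 tan 2.51 rad 2.76 [-2.6  -2.68  6.12 -0.55  0.51  0.07] 0.0091
0 act 0.0132 r 0.0652 t 37.62 tan 2.41 rad 2.32 [-2.29 -2.44  5.98 -0.57  0.53  0.08] 0.0095
-0.05 act -0.0338 r 0.0652 t 38.2 tan 3.02 rad 2.62 [-2.72 -2.93  6.57 -0.66  0.58  0.06] 0.0093
-0.1 act -0.08 r 0.0652 t 38.78 tan 4.12 rad 2.33 [-2.65 -3.92  6.82 -0.8   0.62  0.11] 0.0099
-0.15 act -0.1257 r 0.0652 t 39.37 tan 4.75 rad 2.76 [-3.33 -4.37  7.1  -0.91  0.67  0.12] 0.0098
-0.2 act -0.1716 r 0.0652 t 39.95 tan 5.47 rad 2.87 [-3.76 -4.9   7.88 -1.06  0.74  0.14] 0.0091
```

The rise starts near −0.02 rad and reads +3 N so far, so the collar is at 13 to 19 N depending on how it's read. One more 0.05 rad puts it mid-band either way, then I'll release.

```bash
python3 - <<'E'
from h import *
f=tight(-.25)
effector.move_gripper(.035);robot.movel(lev(-.25,tip=.24)[0],rate=.2)
q=telemetry.get_qpos();q[0]-=.6;robot.set_joints(q)
print(telemetry.get_time(),telemetry.get_contact_force())
a=eyes.get_image("top");b=eyes.get_image("scene")
cv2.imwrite("pics/end.png",np.hstack([cv2.resize(a[150:250,190:290],(400,400),interpolation=cv2.INTER_CUBIC),cv2.resize(b[190:290,215:315],(400,400),interpolation=cv2.INTER_CUBIC)])[:,:,::-1])
E
```

```text
-0.25 act -0.2172 r 0.0652 t 40.53 tan 6.29 rad 2.35 [-3.65 -5.64  7.83 -1.18  0.82  0.18] 0.0094
42.65 [-0.21235961  0.73295923  0.14596779]
```

View pics/end.png

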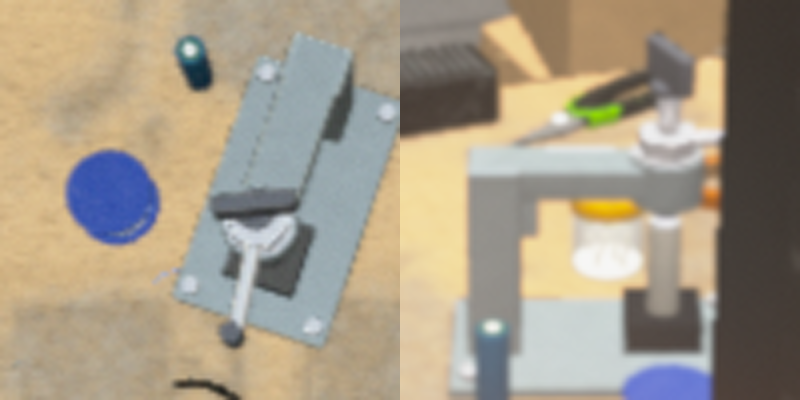

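The bar has turned about 77° clockwise (ends near (213,212) and (298,198)). The lever post sits just clockwise of its start at (232,335), the foot meets the cell, and the neighbours are unmoved. Handing in.

```bash
python3 -c "
from h import *
print(workorder.sign_off(),telemetry.get_time())"
```

```text
the job is handed in; nothing more can be done
the job is handed in; nothing more can be done
```

I handed the job in at about 43 s: nut let go (lever swung about 0.45 rad), screw set about 0.39 rad past touch (roughly 36 N on the cell, estimated), nut retightened to an estimated 17–26 N on its jam face (9–11 N at the post), neighbours left where they stood; the verdict was not shown.

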